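# Find the radio that has its battery and show its contacts to the inspection camera

### The job

Three identical-looking handheld radios stand in the desktop charger, and only one has its battery in: find it by its weight, lifting radios just a little (a centimetre or two) within their pockets; the empty ones must never come all the way out and must end standing fully home in the same pockets. Draw the radio with the battery straight up out of the charger, then tip it so that its foot, with the charging contacts, looks squarely and centrally into the lens of the small inspection camera, about 15 cm in front of the lens. Finish while holding it still there in the gripper, touching nothing else with it, and leave the mouse, the pliers and the white pipe elbow alone.

Things in the scene. Friction and masses are not known exactly. Their poses are not given: they have to be found in the camera images.
- radio_a: one of three look-alike handheld radios, no antenna: black body 34 (x) x 56 (y) x 115 mm tall (z), knobs and brass stub to 14 mm above its flat top. Origin: centre of the underside (foot, brass contacts); z up, -x out of the grille face. One radio has its battery (355 to 485 g), two are empty (145 to 200 g), in any order. Starts standing on the floor of a charger pocket
- radio_b: one of three look-alike handheld radios, no antenna: black body 34 (x) x 56 (y) x 115 mm tall (z), knobs and brass stub to 14 mm above its flat top. Origin: centre of the underside (foot, brass contacts); z up, -x out of the grille face. One radio has its battery (355 to 485 g), two are empty (145 to 200 g), in any order. Starts standing on the floor of a charger pocket
- radio_c: one of three look-alike handheld radios, no antenna: black body 34 (x) x 56 (y) x 115 mm tall (z), knobs and brass stub to 14 mm above its flat top. Origin: centre of the underside (foot, brass contacts); z up, -x out of the grille face. One radio has its battery (355 to 485 g), two are empty (145 to 200 g), in any order. Starts standing on the floor of a charger pocket
- charger: dark grey charger fixed to the bench, 110 (x) x 300 (y) x 52 mm high, a 28 mm high ledge on its +x side. Origin: on the bench under the middle pocket. Pockets at y = -90, 0, +90 mm, 38 (x) x 60 (y) mm, open above; floor 12 mm, mouth 52 mm above the bench. A radio in it has 2 mm of play each side, flat top 127 mm above the bench
- camera_stand: inspection camera fixed to the bench: steel plate 100 x 90 x 10 mm with two posts that carry a white tube, 36 mm across, 70 mm long, leaning 40 degrees from vertical to the stand's -x (the robot's side); at most 105 mm high. Origin: centre of the plate's underside
- lens (a point): centre of the lens glass on the upper end of the white tube, about 84 mm above the bench. z axis: line of sight, out of the lens, 40 degrees from vertical, leaning to the stand's -x; x axis: 40 degrees above the stand's +x; y: level. A radio shown squarely has its z along this z and its foot on this axis at z = 150 mm
- mouse: black computer mouse, about 95 x 62 x 34 mm, loose on the bench; origin under its middle; leave alone
- pliers: pliers with green handles lying flat, about 130 x 60 x 12 mm, loose on the bench; origin near the pivot; leave alone
- elbow: white plastic pipe elbow, standing, 48 mm across and 74 mm high with a side arm 46 mm long along its x, loose on the bench; origin under its upright part; leave alone

How it is judged (in metres and radians):
On the way:
1. the radio with the battery is drawn up clear of the charger, still upright (((height (world z) of radio_a above 0.055 m and angle between radio_a's own z axis and vertical below 0.45 rad) or (height (world z) of radio_b above 0.055 m and angle between radio_b's own z axis and vertical below 0.45 rad) or (height (world z) of radio_c above 0.055 m and angle between radio_c's own z axis and vertical below 0.45 rad))).
At the end, for the whole second after the job is handed in: The radio with the battery is held still by the fingers, touching nothing else; foot 100-200 mm before the lens, within 40 mm of its line of sight each way, axis within 0.35 rad of it. Empty radios upright within 8 mm of their start; mouse, pliers, elbow within 30 mm (((x of radio_a in the frame of lens between -0.04 and 0.04 m and y of radio_a in the frame of lens between -0.04 and 0.04 m and z of radio_a in the frame of lens between 0.1 and 0.2 m and angle between the z axis of radio_a and the z axis of lens, either way round below 0.35 rad and angle between radio_a's own z axis and vertical below 1.3 rad and height (world z) of radio_a above 0.12 m and contact force between radio_a and the fingers above 1 N and contact force between radio_a and charger below 0.2 N and contact force between radio_a and camera_stand below 0.2 N and linear speed of radio_a below 0.03 m/s and (contact force between radio_a and radio_b below 0.2 N and distance of radio_b from where it was at the start of the episode below 0.008 m and angle between radio_b's own z axis and vertical below 0.12 rad and linear speed of radio_b below 0.03 m/s and contact force between radio_b and charger between 0.5 and 2.6 N) and (contact force between radio_a and radio_c below 0.2 N and distance of radio_c from where it was at the start of the episode below 0.008 m and angle between radio_c's own z axis and vertical below 0.12 rad and linear speed of radio_c below 0.03 m/s and contact force between radio_c and charger between 0.5 and 2.6 N)) or (x of radio_b in the frame of lens between -0.04 and 0.04 m and y of radio_b in the frame of lens between -0.04 and 0.04 m and z of radio_b in the frame of lens between 0.1 and 0.2 m and angle between the z axis of radio_b and the z axis of lens, either way round below 0.35 rad and angle between radio_b's own z axis and vertical below 1.3 rad and height (world z) of radio_b above 0.12 m and contact force between radio_b and the fingers above 1 N and contact force between radio_b and charger below 0.2 N and contact force between radio_b and camera_stand below 0.2 N and linear speed of radio_b below 0.03 m/s and (contact force between radio_b and radio_a below 0.2 N and distance of radio_a from where it was at the start of the episode below 0.008 m and angle between radio_a's own z axis and vertical below 0.12 rad and linear speed of radio_a below 0.03 m/s and contact force between radio_a and charger between 0.5 and 2.6 N) and (contact force between radio_b and radio_c below 0.2 N and distance of radio_c from where it was at the start of the episode below 0.008 m and angle between radio_c's own z axis and vertical below 0.12 rad and linear speed of radio_c below 0.03 m/s and contact force between radio_c and charger between 0.5 and 2.6 N)) or (x of radio_c in the frame of lens between -0.04 and 0.04 m and y of radio_c in the frame of lens between -0.04 and 0.04 m and z of radio_c in the frame of lens between 0.1 and 0.2 m and angle between the z axis of radio_c and the z axis of lens, either way round below 0.35 rad and angle between radio_c's own z axis and vertical below 1.3 rad and height (world z) of radio_c above 0.12 m and contact force between radio_c and the fingers above 1 N and contact force between radio_c and charger below 0.2 N and contact force between radio_c and camera_stand below 0.2 N and linear speed of radio_c below 0.03 m/s and (contact force between radio_c and radio_a below 0.2 N and distance of radio_a from where it was at the start of the episode below 0.008 m and angle between radio_a's own z axis and vertical below 0.12 rad and linear speed of radio_a below 0.03 m/s and contact force between radio_a and charger between 0.5 and 2.6 N) and (contact force between radio_c and radio_b below 0.2 N and distance of radio_b from where it was at the start of the episode below 0.008 m and angle between radio_b's own z axis and vertical below 0.12 rad and linear speed of radio_b below 0.03 m/s and contact force between radio_b and charger between 0.5 and 2.6 N))) and distance of each of mouse, pliers, elbow from where it was at the start of the episode below 0.03 m); the arm keeps its last pose, push and grip.
It fails at once if an empty radio was taken out of its pocket (one foot above the charger's mouth while a radio weighing over 2.9 N still stands in it) ((height (world z) of radio_a above 0.054 m and contact force between radio_b and charger above 2.9 N) or (height (world z) of radio_a above 0.054 m and contact force between radio_c and charger above 2.9 N) or (height (world z) of radio_b above 0.054 m and contact force between radio_a and charger above 2.9 N) or (height (world z) of radio_b above 0.054 m and contact force between radio_c and charger above 2.9 N) or (height (world z) of radio_c above 0.054 m and contact force between radio_a and charger above 2.9 N) or (height (world z) of radio_c above 0.054 m and contact force between radio_b and charger above 2.9 N)).
It fails at once if mouse, pliers or elbow moved by more than 30 mm (distance of any of mouse, pliers, elbow from where it was at the start of the episode above 0.03 m).
It also fails if it takes over 58 s, if anything falls off the work surface, if the arm or the gripper's body presses on something with over 40 N, if the wrist force passes 120 N, or if a joint passes its speed limit or range.

### The arm

A 6-joint arm with a two-finger parallel gripper is mounted at the origin on the work surface. World frame = base frame: x ahead of the robot, y to its left, z up, the work surface at z = 0. Lengths are in m, angles in degrees, forces in N, time in s.
With the tool pointing down it reaches from about 0.35 to 0.775 m from the base axis. Payload 7.3 kg.
Tool frame: the origin (TCP) lies at the very end of the fingers, on their centre line; the grasp point (between the pads) lies 19 mm behind it; z points along the fingers, y is the line along which they close (so a half turn about z gives the same grasp; the last joint's range is limited). The gripper opens to 92 mm and grips with 3 to 60 N. Pads are 19 mm wide; open, the fingers measure 130 mm over their backs; the gripper's body (75 mm by 190 mm) begins 47 mm behind the grasp point.
Start: joints at [-83.365, 19.595, 87.324, -0, 73.075, -8.365], TCP at [0.136, -0.507, 0.19] pointing down, gripper open.
Joint ranges: [-145.02, 145.02], [-44.19, 115.74], [2.07, 154.8], [-57.11, 237.11], [16.16, 152.29], [-177.93, 177.93]. Speed limits (degrees/s): [147.25, 147.25, 180, 180, 180, 180].

### API

Orientations are given as a 3x3 rotation matrix whose columns are the frame's x, y, z axes.
In Python, from workcell import status, cams, finish_job gives the robot as it stands.
- The arm moves only by the tool carry_out, never from a script. Its argument "increments" is a list of rows, each an object with "delta_pos": the shift along the tool's x, y, z in mm, a list of three; "twist": the turn, a rotation vector about the tool's x, y, z in rad, a list of three; "grip": the finger opening in mm, from 0 to 91.8. A call has 1 to 12 rows; each row is the pose to reach, as a shift and turn from the pose commanded when the call began, along the tool's axes at that moment; what a row does not reach only later rows make up. A row lasts 1/10 s, in which the tool goes at most 50 mm and 8.59 degrees, less where a joint would pass 70% of its speed; a pose out of reach is approached as far as the arm can. A call with a gripper value outside its range is refused whole. The fingers move at their own pace and stop on an object; "grip_force" is the grip in N (left out, the last holds). Time passes only in rows, so rows that repeat a pose let the fingers close. It gives the time, the measured TCP pose, the force, the opening and the grip force at its end, in the units of the state.
- status.observe(): the state, without advancing time (a new reading comes with each control period).
- cams.capture(name): name is "scene" or "top"; returns the picture (400x640x3 uint8, red, green, blue); there is no depth.
- cams.get_calibration(name): a dict with "fx", "fy", "cx", "cy" (pixels), "eye" and "rotation" of the camera in the world. Camera axes: x right, y up, looking along -z (the intrinsics and any distortion apply to the point x, -y, -z); pixel columns grow to the right and rows downward; lengths in m; the calibration is good to about 2 mm. A picture is of the moment at which its call begins. get_calibration takes no time and is no camera call.
- finish_job(): hands the job in; it is judged then, once.
The state is a dict: "clock": time; "joint_pos": joint angles; "dq": joint speeds; "effort": joint torques, N m; "tool_pos": TCP position; "tcp_rot": TCP orientation; "wrist_force": force on the tool from outside, world axes, zero at the start; "torque": the same for the moment, N m; "finger_gap": finger opening in m; "finger_force": force on a finger pad.
Only numpy, scipy, OpenCV 4.12 (cv2) and the standard library are available. Lean on these libraries where they do the work, as an engineer would, in place of code of your own. Each camera call takes 0.05 s, during which the arm holds its last target. There are 200 camera calls.

## Working session

There is one attempt and no reset: what is moved stays moved. The work goes in short steps, Python scripts to look and compute and a tool call to move; the robot and the scene stay as the last step left them, time stands still between calls to the robot, and variables do not carry over. Pictures are saved under pics/ and viewed, at most 10 in all, crops included, and the job is handed in when it is done.

Besides the shell and the picture viewer there is one more tool, called after "Emit:" as name(argument=value, ...) on one line, values as JSON. carry_out: Moves the arm, as the interface text tells. Its arguments: {"type":"object","properties":{"increments":{"type":"array","items":{"type":"object","properties":{"delta_pos":{"type":"array","items":{"type":"number"}},"twist":{"type":"array","items":{"type":"number"}},"grip":{"type":"number"}}}},"grip_force":{"type":"number"}},"required":["increments"]}

```bash
ls; mkdir -p pics
python3 - <<'E'
from workcell import status,cams
import cv2,pprint
for n in ("scene","top"):
    cv2.imwrite(f"pics/{n}0.png",cams.capture(n)[:,:,::-1]); pprint.pprint(cams.get_calibration(n))
pprint.pprint(status.observe())
E
```

```text
pics
{'cx': 322.65867830442886,
 'cy': 197.01609798378,
 'eye': array([1.02525188, 0.67730495, 0.79872572]),
 'fx': 373.2349852453323,
 'fy': 373.2349852453323,
 'rotation': array([[-0.85839961, -0.34209837,  0.38225491],
       [ 0.5129689 , -0.57767932,  0.63494056],
       [ 0.00360863,  0.74111761,  0.67136553]])}
{'cx': 318.97166745320567,
 'cy': 194.13333789317258,
 'eye': array([0.35271746, 0.02603365, 1.39880338]),
 'fx': 458.4197117434504,
 'fy': 458.4197117434504,
 'rotation': array([[ 1.83503424e-02,  9.84202524e-01, -1.76092748e-01],
       [-9.99831618e-01,  1.80660546e-02, -3.21759961e-03],
       [ 1.45315581e-05,  1.76122142e-01,  9.84368321e-01]])}
{'clock': 0.1,
 'dq': array([ 0.00808798, -0.04858488, -0.12311927, -0.0206354 , -0.04901742,
       -0.08782475]),
 'effort': array([ 3.26931789e-03, -4.31999981e+01, -2.44696480e+01,  7.18645309e-02,
        5.25353872e-02, -6.21376989e-05]),
 'finger_force': 0.0,
 'finger_gap': 0.09180616994532986,
 'joint_pos': array([-8.33664275e+01,  1.96323296e+01,  8.73711333e+01,  5.61099001e-04,
        7.30740563e+01, -8.36511037e+00]),
 'tcp_rot': array([[ 9.65932531e-01,  2.58793982e-01, -1.46987411e-04],
       [ 2.58793941e-01, -9.65931616e-01,  1.34499009e-03],
       [ 2.06095552e-04, -1.33720913e-03, -9.99999085e-01]]),
 'tool_pos': array([ 0.13584662, -0.50670218,  0.18911933]),
 'torque': array([-0.00721908, -0.05630769, -0.00441983]),
 'wrist_force': array([ 0.65128425, -0.12796996, -0.55744803])}
```

View pics/scene0.png

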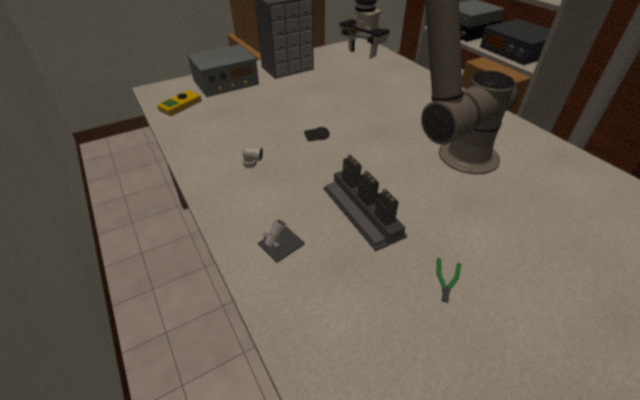

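View pics/top0.png

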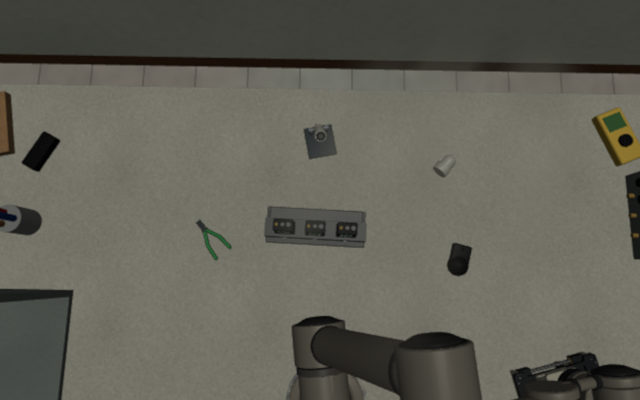

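Top view: charger at about (316,227), camera plate at (320,140), pliers at (212,240), elbow at (445,165) and mouse at (459,258). I'll zoom in on the charger and the stand.

Run:
```python
import cv2
t=cv2.imread("pics/top0.png")[110:260,252:382]; s=cv2.imread("pics/scene0.png")[140:270,235:425]
f=lambda i,k:cv2.convertScaleAbs(cv2.resize(i,None,fx=k,fy=k,interpolation=cv2.INTER_CUBIC),alpha=1.8,beta=10)
cv2.imwrite("pics/tc.png",f(t,4));cv2.imwrite("pics/sc.png",f(s,4))
```

```text
(no output)
```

View pics/tc.png

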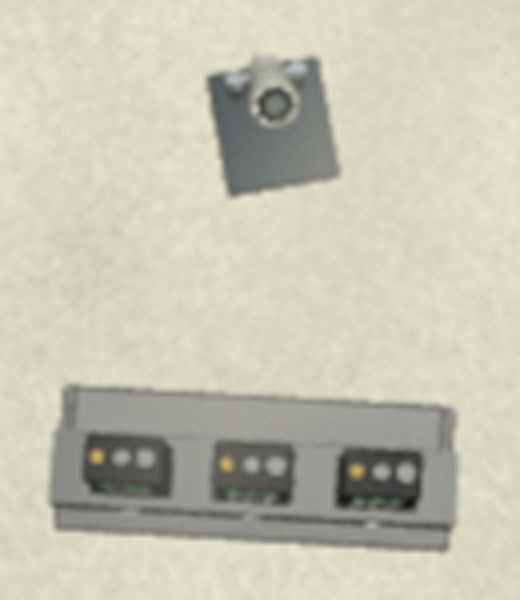

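View pics/sc.png

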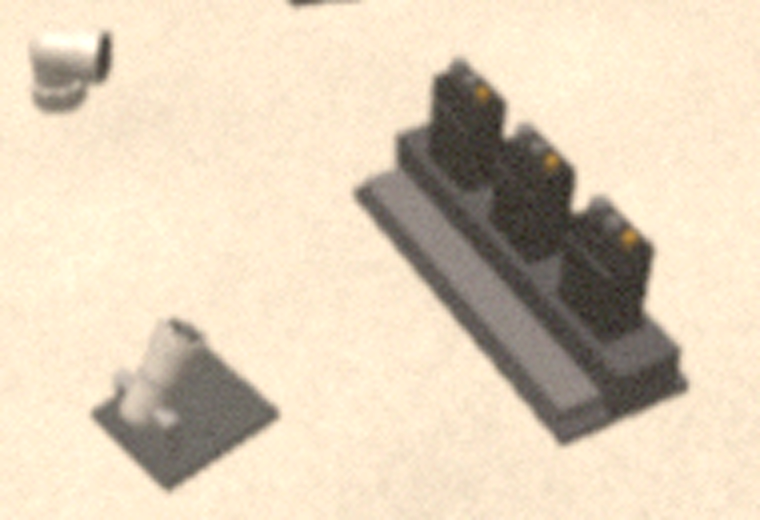

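```bash
cat > h.py <<'E'
import numpy as np
from scipy.optimize import least_squares
from scipy.spatial.transform import Rotation as R
from workcell import cams
C={n:cams.get_calibration(n) for n in("scene","top")}
OFF={"top":(252,110),"scene":(235,140)}
def proj(n,P):
    c=C[n]; q=(np.atleast_2d(P)-c["eye"])@c["rotation"]
    return np.c_[c["cx"]+c["fx"]*q[:,0]/-q[:,2], c["cy"]+c["fy"]*q[:,1]/q[:,2]]
def crop2px(n,uv): return np.array(OFF[n])+np.atleast_2d(uv)/4-.375
def place(p,L):
    return np.r_[p[:2],0]+np.atleast_2d(L)@R.from_euler('z',p[2]).as_matrix().T
def fit(obs,p0):
    def f(p): return np.concatenate([(proj(n,place(p,L))-crop2px(n,uv)).ravel() for n,L,uv in obs])
    r=least_squares(f,p0,loss="soft_l1"); return r.x,f(r.x).reshape(-1,2)
E
python3 - <<'E'
from h import *
np.set_printoptions(precision=4,suppress=True)
ch=[("top",[-.055,.15,0],(55,528)),("top",[-.055,-.15,0],(447,549)),("top",[.055,.15,.028],(67,386)),("top",[.055,-.15,.028],(455,408)),
("scene",[.055,.15,0],(562,443)),("scene",[-.055,.15,0],(687,385)),("scene",[.055,-.15,.028],(355,190)),("scene",[.055,.15,.028],(558,415))]
for k in ([0,1,2,3],[4,5,6,7],range(8)):
    p,r=fit([ch[i] for i in k],[.45,.02,0]); print("charger",p,np.degrees(p[2])); 
print(r)
pc=p
st=[("top",[.05,.045,.01],(207,75)),("top",[.05,-.045,.01],(318,56)),("top",[-.05,-.045,.01],(340,178)),("top",[-.05,.045,.01],(230,196)),
("scene",[.05,-.045,.01],(93,412)),("scene",[.05,.045,.01],(168,487)),("scene",[-.05,.045,.01],(280,411))]
p,r=fit(st,[.65,0.,-.15]); print("stand",p,np.degrees(p[2])); print(r)
# lens triangulate
A=[];b=[]
for n,uv in(("top",(275,103)),("scene",(184,332))):
    c=C[n];u=crop2px(n,uv)[0];d=c["rotation"]@np.array([(u[0]-c["cx"])/c["fx"],-(u[1]-c["cy"])/c["fy"],-1]);d/=np.linalg.norm(d)
    M=np.eye(3)-np.outer(d,d);A.append(M);b.append(M@c["eye"]); t=(.084-c["eye"][2])/d[2];print("lens ray at .084",n,c["eye"]+t*d)
print("lens tri",np.linalg.lstsq(np.vstack(A),np.hstack(b),rcond=None)[0])
# radio brass/top
for y in(.09,0,-.09):
    for n in C: print(y,n,((proj(n,place(pc,[[.017,y+.028,.127],[.017,y-.028,.127],[-.017,y-.028,.127],[-.017,y+.028,.127]]))-OFF[n])*4).round().astype(int).tolist())
E
```

```text
charger [ 0.5003  0.0393 -0.0398] -2.278673408882185
charger [ 0.4983  0.0352 -0.044 ] -2.5225293920839085
charger [ 0.4998  0.0376 -0.0416] -2.3862397549751804
[[ 0.3963  0.6979]
 [ 0.9221  1.3909]
 [-0.7384 -0.8817]
 [ 1.3774 -0.4882]
 [-0.3852  0.7587]
 [ 0.329   1.0267]
 [-0.6344 -5.4356]
 [ 1.6241  1.0805]]
stand [0.7707 0.0315 0.1963] 11.249123736774191
[[-0.5311  0.081 ]
 [-0.2609  0.002 ]
 [ 0.0449 -0.3676]
 [-0.8035  0.0791]
 [-1.0578 -0.8594]
 [-0.2828 -0.3666]
 [ 0.6405 -0.5735]]
lens ray at .084 top [0.766  0.0294 0.084 ]
lens ray at .084 scene [0.766  0.0314 0.084 ]
lens tri [0.7659 0.0297 0.0827]
0.09 scene [[598, 264], [550, 214], [591, 199], [640, 248]]
0.09 top [[88, 416], [168, 421], [165, 469], [84, 464]]
0 scene [[522, 185], [479, 141], [519, 127], [563, 170]]
0 top [[217, 423], [297, 428], [294, 477], [214, 472]]
-0.09 scene [[454, 115], [416, 75], [454, 62], [494, 102]]
-0.09 top [[345, 431], [425, 436], [423, 484], [343, 480]]
```

```bash
cat >> h.py <<'E'
def back(n,px,z):
    c=C[n];d=c["rotation"]@np.array([(px[0]-c["cx"])/c["fx"],-(px[1]-c["cy"])/c["fy"],-1])
    return c["eye"]+(z-c["eye"][2])/d[2]*d
def down(yaw): # tool pose: z down, y along charger x
    y=np.array([np.cos(yaw),np.sin(yaw),0]);z=np.array([0,0,-1.]);return np.c_[np.cross(y,z),y,z]
def delta(p,Rt):
    from workcell import status
    s=status.observe();R0=s["tcp_rot"]
    d=R0.T@(np.array(p)-s["tool_pos"])*1e3; w=R.from_matrix(R0.T@Rt).as_rotvec()
    print("delta_pos",d.round(1),"twist",w.round(4),"clock",s["clock"],"force",s["wrist_force"].round(2)); return d,w
E
python3 - <<'E'
from h import *
np.set_printoptions(precision=4,suppress=True)
for a,b in(((86,436),(165,438)),((214,441),(293,443)),((341,449),(421,451))):
    e=[back("top",crop2px("top",q)[0],.127) for q in(a,b)]; m=(e[0]+e[1])/2; print("radio centre",m-np.array([.017,-.0007,0]))
for b,nm in(((459,258),"mouse"),((445,165),"elbow"),((212,240),"pliers")): print(nm,back("top",b,.02))
delta([.484,-.050,.24],down(-.0416))
E
```

```text
radio centre [0.4912 0.13   0.127 ]
radio centre [0.4894 0.0406 0.127 ]
radio centre [ 0.4854 -0.0483  0.127 ]
mouse [ 0.4136 -0.3904  0.02  ]
elbow [ 0.698  -0.3572  0.02  ]
pliers [0.4536 0.349  0.02  ]
delta_pos [ 454.5 -351.1  -50.3] twist [-0.001  -0.001  -1.2674] clock 0.1 force [ 0.65 -0.13 -0.56]
```

Emit:
carry_out(increments=[{"delta_pos": [40, -30, -20], "twist": [0, 0, -0.11], "grip": 91}, {"delta_pos": [80, -61, -40], "twist": [0, 0, -0.22], "grip": 91}, {"delta_pos": [119, -92, -50], "twist": [0, 0, -0.34], "grip": 91}, {"delta_pos": [158, -122, -50], "twist": [0, 0, -0.46], "grip": 91}, {"delta_pos": [197, -152, -50], "twist": [0, 0, -0.58], "grip": 91}, {"delta_pos": [236, -182, -50], "twist": [0, 0, -0.7], "grip": 91}, {"delta_pos": [275, -212, -50], "twist": [0, 0, -0.82], "grip": 91}, {"delta_pos": [314, -242, -50], "twist": [0, 0, -0.94], "grip": 91}, {"delta_pos": [353, -272, -50], "twist": [0, 0, -1.06], "grip": 91}, {"delta_pos": [392, -302, -50], "twist": [0, 0, -1.18], "grip": 91}, {"delta_pos": [430, -332, -50], "twist": [0, 0, -1.267], "grip": 91}, {"delta_pos": [455, -351, -50], "twist": [0, 0, -1.267], "grip": 91}])

```text
clock: 1.3
tool_pos: [0.4856, -0.0474, 0.2393]
tcp_rot: [[0.037, 0.999, -0.0], [0.999, -0.037, 0.001], [0.001, -0.0, -1.0]]
wrist_force: [0.2, -1.3, 0.4]
finger_gap: 0.0911
finger_force: 0.0
```

Run:
```python
from h import *
import cv2
delta([.4855,-.049,.085],down(-.0416))
t=cams.capture("top")[110:260,252:382,::-1]
s=cams.capture("scene")[100:250,240:440,::-1]
cv2.imwrite("pics/s1.png",cv2.convertScaleAbs(cv2.resize(s,None,fx=4,fy=4,interpolation=cv2.INTER_CUBIC),alpha=1.8,beta=10))
```

```text
delta_pos [ -1.7  -0.  154.3] twist [-0.0003 -0.0006  0.0042] clock 1.3 force [ 0.24 -1.25  0.43]
```

View pics/s1.png

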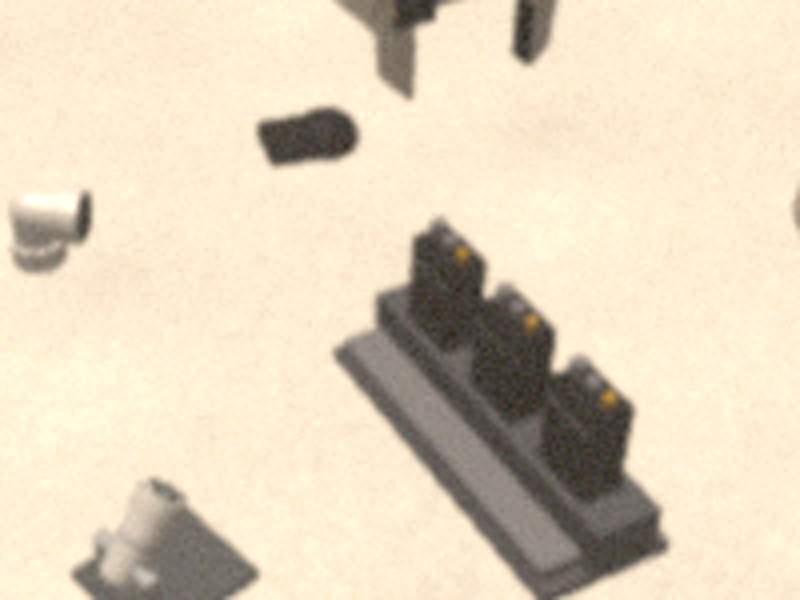

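The fingers (near (395,80) and (530,50)) straddle the -y radio in x. Next is the descent.

Emit:
carry_out(increments=[{"delta_pos": [0, 0, 30], "twist": [0, 0, 0], "grip": 80}, {"delta_pos": [0, 0, 70], "twist": [0, 0, 0], "grip": 70}, {"delta_pos": [0, 0, 110], "twist": [0, 0, 0], "grip": 70}, {"delta_pos": [0, 0, 140], "twist": [0, 0, 0], "grip": 65}, {"delta_pos": [0, 0, 154], "twist": [0, 0, 0], "grip": 60}, {"delta_pos": [0, 0, 154], "twist": [0, 0, 0], "grip": 60}, {"delta_pos": [0, 0, 154], "twist": [0, 0, 0], "grip": 45}, {"delta_pos": [0, 0, 154], "twist": [0, 0, 0], "grip": 40}], grip_force=15)

```text
clock: 2.2
tool_pos: [0.4853, -0.0508, 0.0869]
tcp_rot: [[0.042, 0.999, 0.002], [0.999, -0.042, -0.001], [-0.001, 0.002, -1.0]]
wrist_force: [-0.1, -0.1, -0.3]
finger_gap: 0.0484
finger_force: 0.0
```

Emit:
carry_out(increments=[{"delta_pos": [0, 0, 0], "twist": [0, 0, 0], "grip": 36}, {"delta_pos": [0, 0, 0], "twist": [0, 0, 0], "grip": 34}, {"delta_pos": [0, 0, 0], "twist": [0, 0, 0], "grip": 30}, {"delta_pos": [0, 0, 0], "twist": [0, 0, 0], "grip": 30}, {"delta_pos": [0, 0, 0], "twist": [0, 0, 0], "grip": 30}])

```text
clock: 2.7
tool_pos: [0.4852, -0.0505, 0.0863]
tcp_rot: [[0.042, 0.999, 0.002], [0.999, -0.042, -0.001], [-0.0, 0.002, -1.0]]
wrist_force: [0.7, 0.4, 5.5]
finger_gap: 0.0334
finger_force: 15.0
```

Emit:
carry_out(increments=[{"delta_pos": [0, 0, -4], "twist": [0, 0, 0], "grip": 30}, {"delta_pos": [0, 0, -8], "twist": [0, 0, 0], "grip": 30}, {"delta_pos": [0, 0, -12], "twist": [0, 0, 0], "grip": 30}, {"delta_pos": [0, 0, -12], "twist": [0, 0, 0], "grip": 30}, {"delta_pos": [0, 0, -12], "twist": [0, 0, 0], "grip": 30}, {"delta_pos": [0, 0, -12], "twist": [0, 0, 0], "grip": 30}])

```text
clock: 3.3
tool_pos: [0.4843, -0.0503, 0.0975]
tcp_rot: [[0.042, 0.999, -0.001], [0.999, -0.042, 0.0], [0.0, -0.001, -1.0]]
wrist_force: [0.2, -0.5, -4.8]
finger_gap: 0.0337
finger_force: 15.0
```

Emit:
carry_out(increments=[{"delta_pos": [0, 0, 0], "twist": [0, 0, 0], "grip": 30}, {"delta_pos": [0, 0, 0], "twist": [0, 0, 0], "grip": 30}])

```text
clock: 3.5
tool_pos: [0.4844, -0.0503, 0.0976]
tcp_rot: [[0.042, 0.999, -0.0], [0.999, -0.042, 0.0], [-0.0, -0.0, -1.0]]
wrist_force: [0.6, 0.6, -4.7]
finger_gap: 0.0334
finger_force: 15.0
```

Emit:
carry_out(increments=[{"delta_pos": [0, 0, 0], "twist": [0, 0, 0], "grip": 30}])

```text
clock: 3.6
tool_pos: [0.4845, -0.0503, 0.0976]
tcp_rot: [[0.042, 0.999, -0.0], [0.999, -0.042, -0.0], [-0.0, -0.0, -1.0]]
wrist_force: [0.0, 0.0, -4.9]
finger_gap: 0.0332
finger_force: 15.0
```

Emit:
carry_out(increments=[{"delta_pos": [0, 0, 2], "twist": [0, 0, 0], "grip": 30}, {"delta_pos": [0, 0, 4], "twist": [0, 0, 0], "grip": 30}, {"delta_pos": [0, 0, 4], "twist": [0, 0, 0], "grip": 30}, {"delta_pos": [0, 0, 4], "twist": [0, 0, 0], "grip": 30}])

```text
clock: 4.0
tool_pos: [0.4845, -0.0503, 0.0936]
tcp_rot: [[0.042, 0.999, -0.0], [0.999, -0.042, -0.0], [-0.0, -0.0, -1.0]]
wrist_force: [0.6, -0.1, -4.9]
finger_gap: 0.0332
finger_force: 15.0
```

Emit:
carry_out(increments=[{"delta_pos": [0, 0, 0], "twist": [0, 0, 0], "grip": 30}])

```text
clock: 4.1
tool_pos: [0.4846, -0.0503, 0.0937]
tcp_rot: [[0.042, 0.999, 0.0], [0.999, -0.042, -0.0], [-0.0, 0.0, -1.0]]
wrist_force: [-0.2, 0.0, -5.4]
finger_gap: 0.0337
finger_force: 15.0
```

Four readings put the weight at about 4.9 N, whether the radio was going up or down, so this is the one with the battery. I'll grip it harder and draw it straight up.

Emit:
carry_out(increments=[{"delta_pos": [0, 0, 0], "twist": [0, 0, 0], "grip": 25}, {"delta_pos": [0, 0, 0], "twist": [0, 0, 0], "grip": 25}, {"delta_pos": [0, 0, -8], "twist": [0, 0, 0], "grip": 25}, {"delta_pos": [0, 0, -20], "twist": [0, 0, 0], "grip": 25}, {"delta_pos": [0, 0, -35], "twist": [0, 0, 0], "grip": 25}, {"delta_pos": [0, 0, -55], "twist": [0, 0, 0], "grip": 25}, {"delta_pos": [0, 0, -80], "twist": [0, 0, 0], "grip": 25}, {"delta_pos": [0, 0, -105], "twist": [0, 0, 0], "grip": 25}, {"delta_pos": [0, 0, -130], "twist": [0, 0, 0], "grip": 25}, {"delta_pos": [0, 0, -150], "twist": [0, 0, 0], "grip": 25}, {"delta_pos": [0, 0, -160], "twist": [0, 0, 0], "grip": 25}, {"delta_pos": [0, 0, -160], "twist": [0, 0, 0], "grip": 25}], grip_force=40)

```text
clock: 5.3
tool_pos: [0.4851, -0.0505, 0.2551]
tcp_rot: [[0.042, 0.999, 0.003], [0.999, -0.042, -0.001], [-0.001, 0.003, -1.0]]
wrist_force: [-0.5, -0.4, -4.8]
finger_gap: 0.0328
finger_force: 40.0
```

Run:
```python
from h import *
import cv2
psi=.1963;s,c=np.sin(np.radians(40)),np.cos(np.radians(40))
h=np.array([np.cos(psi),np.sin(psi),0]);k=np.array([0,0,1.])
a=-s*h+c*k; y=c*h+s*k; Rt=np.c_[np.cross(y,-a),y,-a]
p=np.array([.766,.030,.084])+(.15+.0745)*a
print(p); delta(p,Rt)
s=cams.capture("scene")[60:260,235:425,::-1]
cv2.imwrite("pics/s2.png",cv2.convertScaleAbs(cv2.resize(s,None,fx=3,fy=3,interpolation=cv2.INTER_CUBIC),alpha=1.8,beta=10))
```

```text
[0.62446558 0.00185434 0.25597698]
delta_pos [ 58.1 137.   -0.5] twist [-0.692   0.0842 -0.2281] clock 5.3 force [-0.5  -0.38 -4.77]
```

View pics/s2.png

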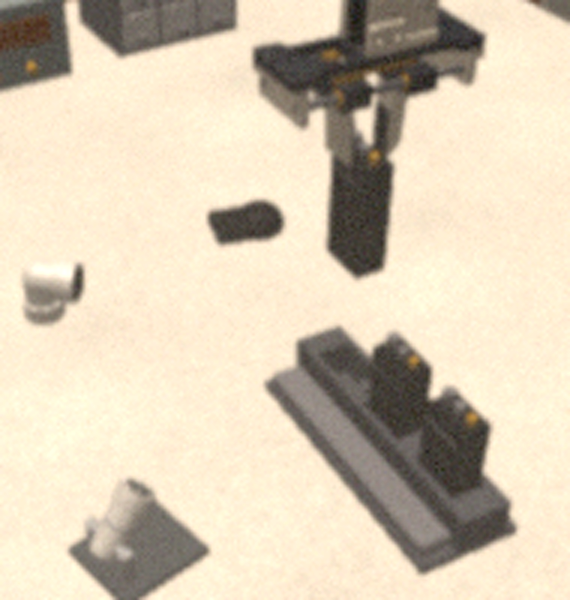

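The radio hangs upright in the fingers, foot near (358,270), and the other two stand home at (400,385) and (457,440). Now I'll carry it over and tip it.

Emit:
carry_out(increments=[{"delta_pos": [2, 6, 0], "twist": [-0.03, 0.0036, -0.01], "grip": 25}, {"delta_pos": [6, 14, 0], "twist": [-0.07, 0.0085, -0.023], "grip": 25}, {"delta_pos": [12, 28, 0], "twist": [-0.14, 0.017, -0.046], "grip": 25}, {"delta_pos": [18, 42, 0], "twist": [-0.21, 0.0255, -0.069], "grip": 25}, {"delta_pos": [24, 56, 0], "twist": [-0.28, 0.034, -0.092], "grip": 25}, {"delta_pos": [30, 70, 0], "twist": [-0.35, 0.0426, -0.115], "grip": 25}, {"delta_pos": [36, 84, 0], "twist": [-0.42, 0.051, -0.138], "grip": 25}, {"delta_pos": [42, 98, 0], "twist": [-0.49, 0.0596, -0.161], "grip": 25}, {"delta_pos": [48, 112, 0], "twist": [-0.56, 0.068, -0.185], "grip": 25}, {"delta_pos": [53, 124, 0], "twist": [-0.625, 0.076, -0.206], "grip": 25}, {"delta_pos": [56, 133, 0], "twist": [-0.67, 0.0815, -0.221], "grip": 25}, {"delta_pos": [58, 137, 0], "twist": [-0.692, 0.0842, -0.228], "grip": 25}])

```text
clock: 6.55
tool_pos: [0.6223, 0.0023, 0.2504]
tcp_rot: [[-0.196, 0.756, 0.625], [0.981, 0.149, 0.127], [0.003, 0.638, -0.77]]
wrist_force: [-0.9, 0.9, -5.0]
finger_gap: 0.0331
finger_force: 40.0
```

Emit:
carry_out(increments=[{"delta_pos": [0, 0, 0], "twist": [0, 0, 0], "grip": 25}, {"delta_pos": [0, 0, 0], "twist": [0, 0, 0], "grip": 25}, {"delta_pos": [0, 0, 0], "twist": [0, 0, 0], "grip": 25}, {"delta_pos": [0, 0, 0], "twist": [0, 0, 0], "grip": 25}, {"delta_pos": [0, 0, 0], "twist": [0, 0, 0], "grip": 25}])

```text
clock: 7.05
tool_pos: [0.6239, 0.0019, 0.2538]
tcp_rot: [[-0.195, 0.753, 0.628], [0.981, 0.149, 0.126], [0.001, 0.641, -0.768]]
wrist_force: [0.9, -0.1, -4.3]
finger_gap: 0.0326
finger_force: 40.0
```

Run:
```python
from h import *
import cv2
psi=.1963;s,c=np.sin(np.radians(40)),np.cos(np.radians(40))
h=np.array([np.cos(psi),np.sin(psi),0]);k=np.array([0,0,1.])
a=-s*h+c*k; y=c*h+s*k; Rt=np.c_[np.cross(y,-a),y,-a]
L=np.array([.766,.030,.084])
delta(L+.2245*a,Rt)
P=proj("scene",L+np.outer([0,.15,.265],a)); print(((P-[200,60])*3).round())
s=cams.capture("scene")[60:260,200:425,::-1]
cv2.imwrite("pics/s3.png",cv2.convertScaleAbs(cv2.resize(s,None,fx=3,fy=3,interpolation=cv2.INTER_CUBIC),alpha=1.8,beta=10))
```

```text
delta_pos [-0.2  1.8 -1.3] twist [-0.0027 -0.0009 -0.0007] clock 7.05 force [ 0.92 -0.07 -4.32]
[[241. 487.]
 [321. 340.]
 [386. 221.]]
```

View pics/s3.png

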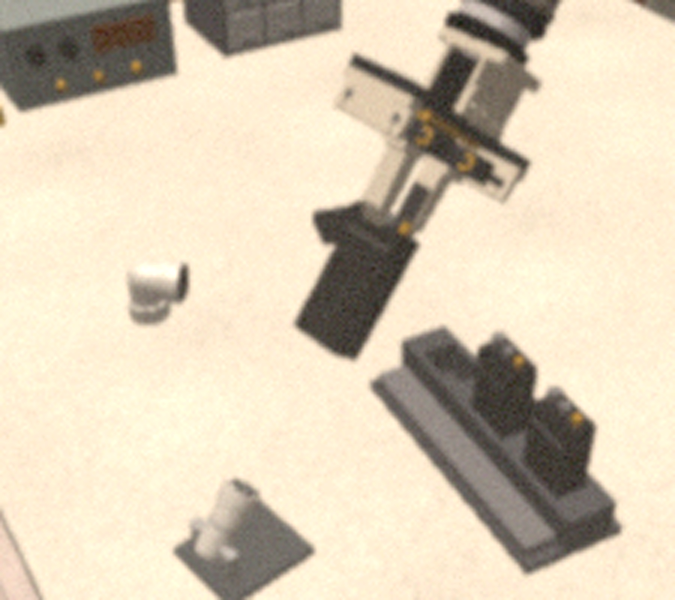

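The foot shows at about (327,340), against (321,340) predicted, and the radio lies along the line of sight. I'll settle once more and hand in.

Emit:
carry_out(increments=[{"delta_pos": [0, 1, -1], "twist": [0, 0, 0], "grip": 25}, {"delta_pos": [0, 1, -1], "twist": [0, 0, 0], "grip": 25}, {"delta_pos": [0, 1, -1], "twist": [0, 0, 0], "grip": 25}, {"delta_pos": [0, 1, -1], "twist": [0, 0, 0], "grip": 25}, {"delta_pos": [0, 1, -1], "twist": [0, 0, 0], "grip": 25}, {"delta_pos": [0, 1, -1], "twist": [0, 0, 0], "grip": 25}, {"delta_pos": [0, 1, -1], "twist": [0, 0, 0], "grip": 25}, {"delta_pos": [0, 1, -1], "twist": [0, 0, 0], "grip": 25}])

```text
clock: 7.9
tool_pos: [0.624, 0.0019, 0.2551]
tcp_rot: [[-0.195, 0.753, 0.628], [0.981, 0.149, 0.126], [0.001, 0.641, -0.768]]
wrist_force: [-0.3, 0.1, -4.5]
finger_gap: 0.0329
finger_force: 40.0
```

```bash
python3 -c "
from workcell import status,finish_job
s=status.observe();print(s['dq'].round(2),s['wrist_force'].round(1),s['tool_pos'].round(4));print(finish_job())"
```

```text
[-0.04  0.11 -0.01  0.01 -0.09  0.02] [-0.3  0.1 -4.5] [0.624  0.0019 0.2551]
the job is handed in; nothing more can be done
None
```

The job is handed in, with no verdict returned: the radio in the −y pocket weighed about 4.8 N, so it has the battery, and it is held still with its foot about 150 mm in front of the lens by my measurements; the other two radios, mouse, pliers and elbow were never touched.

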